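# Index the helmet by three turns of the crank

## Task

Turn the painted helmet on round to its next side by cranking the indexing table: turn the crank clockwise (seen from above) until its wooden handle comes to the fixed pointer for the first time, then go on for exactly three more full turns and leave the handle standing at the pointer, let go. Do not wind on past it, do not touch the helmet, and leave the sanding block and the roll of masking tape where they lie.

Things in the scene. Friction and masses are not known exactly. Their poses are not given: they have to be found in the camera images.
- index_base: Indexing table, screwed down: plywood base 15 mm thick, 320 mm long and 140 mm wide (180 mm at the pointer), carrying a grey gear case with the crank and, 190 mm from the crank axis along the base's own -y, a turntable with the helmet. Origin on the crank's vertical axis, at the table surface; z up; the pointer stands on the -x side.
- crank (a joint): Angle of the crank in rad, counted on over the turns, growing clockwise seen from above: 0 = handle at the pointer for the first time, 6.28 = one full turn later, 18.85 = three full turns later. It starts 40 to 150 degrees short of the pointer (-2.6 to -0.7). It turns freely either way with no stop or detent in the range needed, about 2 N at the handle, and stays where it is left. Twelve turns of the crank turn the helmet once.
- crank_handle (a point): Upright wooden handle on the end of the horizontal steel crank arm, 65 mm from the crank axis: a round sleeve 25 mm in diameter that spins freely on its pin, from 90 to 156 mm above the table. This point is the middle of its top, 156 mm above the table. The arm beneath it is 20 mm wide and its top is 87 mm above the table; nothing within the handle's circle rises over 98 mm. A dark counterweight is on the arm's other, short end.
- crank_axis (a point): Point on the crank's vertical axis, at the top of the hub, 98 mm above the table.
- pointer_tip (a point): Tip of the fixed dark steel pointer: a post 81 mm high just outside the handle's circle, with a short rod that points level at the crank axis. The tip is 84 mm from the axis and 76 mm above the table. The handle is at the pointer when axis, handle and pointer are in line, handle on the pointer's side.
- helmet: Dark helmet with two ears, 132 mm across and 88 mm high, fixed on the turntable; its top is 124 mm above the table. Origin at the centre of its underside. It turns as the crank turns. Not to be touched.
- sanding_block: Loose cork sanding block, 62 x 112 x 36 mm, origin at the centre of its underside. Bystander.
- masking_tape: Loose roll of masking tape, 104 mm across, 25 mm high, origin at the centre of its underside. Bystander.

How it is judged:
By the outcome, as a careful person would: the job done as asked, in the order asked, and still so for the second after the job is handed in, with the robot touching nothing.
It also fails if it takes over 72 s, if anything falls off the work surface, if the arm or the gripper's body presses on something with over 40 N, if the wrist force passes 120 N, or if a joint passes its speed limit or range.

## Robot

A 7-joint arm with a two-finger parallel gripper is mounted at the origin on the work surface; the furniture and walls round the work are solid. World frame = base frame: x ahead of the robot, y to its left, z up, the work surface at z = 0. Lengths are in mm, angles in degrees, forces in N, time in s.
With the tool pointing down it reaches from about 400 to 900 mm from the base axis. Payload 5.6 kg.
Tool frame: the origin (TCP) lies midway between the tips of the shut fingers; the grasp point (between the pads) lies 19 mm behind it; z points along the fingers, y is the line along which they close (so a half turn about z gives the same grasp; the last joint's range is limited). The gripper opens to 92 mm and grips with 3 to 60 N. Pads are 20 mm wide; open, the fingers measure 128 mm over their backs; the gripper's body (75 mm by 189 mm) begins 69 mm behind the grasp point.
Start: joints at [72.536, 26.786, -0.665, 91.828, 0.344, 61.387, -3.226], TCP at [168.19, -627.87, 214.592] pointing down, gripper open.
Joint ranges: [-144.91, 144.91], [-17.63, 115.5], [-89.93, 88.59], [15.96, 139.68], [-74.01, 254.01], [8.47, 105.57], [-167.45, 167.45]. Speed limits (degrees/s): [147.25, 147.25, 180, 180, 180, 180, 180].

## Interface

Orientations are given as [roll, pitch, yaw] about the fixed x, y, z axes, in that order (R = Rz(yaw) Ry(pitch) Rx(roll)).
In Python, from workcell import manip gives the robot as it stands.
- The arm moves only by the tool servo_tool, never from a script. Its argument "moves" is a list of rows, each an object of numbers: "tx", "ty", "tz": the shift along the tool's x, y, z in mm; "ax", "ay", "az": the turn, a rotation vector about the tool's x, y, z in rad. A call has 1 to 5 rows; each row is the pose to reach, as a shift and turn from the pose commanded when the call began, along the tool's axes at that moment; what a row does not reach only later rows make up. A row lasts 1/8 s, in which the tool goes at most 62.5 mm and 10.7 degrees, less where a joint would pass 70% of its speed; a pose out of reach is approached as far as the arm can. A call with a gripper value outside its range is refused whole. "hand" is the opening, from 0 (shut) to 1 (fully open), set as the call begins (left out, the last holds). The fingers move at their own pace and stop on an object; "force" is the grip in N (left out, the last holds). Time passes only in rows, so rows that repeat a pose let the fingers close. It gives the time, the measured TCP pose, the force, the opening and the grip force at its end, in the units of the state.
- manip.sense(): the state, without advancing time (a new reading comes with each control period).
- manip.get_image(name): name is "scene" or "top" or "wrist"; returns a dict with "img" (480x640x3 uint8, blue, green, red), "fx", "fy", "cx", "cy" (pixels), "world_from_camera" (4x4, takes a point from camera to world coordinates); the wrist camera has in their place "hand_eye" (4x4, takes a point from camera to tool coordinates, whose origin is the TCP and whose axes are the flange's). Camera axes: x right, y down, z forward; pixel columns grow to the right and rows downward; lengths in mm; the calibration is good to about 2 mm. A picture is of the moment at which its call begins: read the wrist's pose just before it. There is no depth.
- manip.finish_job(): hands the job in; it is judged then, once.
The state is a dict: "time": time; "qpos": joint angles; "joint_velocities": joint speeds; "joint_torque": joint torques, N m; "position": TCP position; "ee_rot": TCP orientation; "wrist_force": force on the tool from outside, world axes, zero at the start; "torque": the same for the moment, N m; "grip_width": finger opening in mm; "grasp_force": force on a finger pad.
Only numpy, scipy, OpenCV 4.12 (cv2) and the standard library are available. Lean on these libraries where they do the work, as an engineer would, in place of code of your own. Each camera call takes 0.05 s, during which the arm holds its last target. There are 200 camera calls.

## Working session

There is one attempt and no reset: what is moved stays moved. The work goes in short steps, Python scripts to look and compute and a tool call to move; the robot and the scene stay as the last step left them, time stands still between calls to the robot, and variables do not carry over. Pictures are saved under pics/ and viewed, at most 10 in all, crops included, and the job is handed in when it is done.

Besides the shell and the picture viewer there is one more tool, called after "Call:" as name([rows], argument=value, ...), one row to a line, values as JSON. servo_tool: Moves the arm, as the interface text tells. Its arguments: {"type":"object","properties":{"moves":{"type":"array","items":{"type":"object","properties":{"tx":{"type":"number"},"ty":{"type":"number"},"tz":{"type":"number"},"ax":{"type":"number"},"ay":{"type":"number"},"az":{"type":"number"}}}},"hand":{"type":"number"},"force":{"type":"number"}},"required":["moves"]}

```bash
mkdir -p pics
python3 - <<'E'
from workcell import manip
import cv2,numpy as np
s=manip.sense();print(s['time'],s['position'],s['ee_rot'],s['grip_width'])
for n in("scene","top"):
    d=manip.get_image(n);cv2.imwrite(f"pics/{n}1.png",d['img']);print(n,d['fx'],d['fy'],d['cx'],d['cy']);print(np.round(d['world_from_camera'],4).tolist())
E
```

```text
0.0 [ 168.03067124 -627.30158579  213.63101961] [-1.79897332e+02  4.73019475e-03  1.49964059e+01] 92.10710509550526
scene 517.9037354222455 517.9037354222455 324.93288880617126 237.05360133979443
[[-0.7799, -0.2816, 0.559, -77.7602], [-0.6259, 0.3611, -0.6913, 701.4328], [-0.0072, -0.889, -0.4579, 498.7345], [0.0, 0.0, 0.0, 1.0]]
top 535.2661262845102 535.2661262845102 318.9756414820079 240.90483151917655
[[-0.0074, -0.9896, 0.144, 282.6205], [-0.9998, 0.0097, 0.015, 101.403], [-0.0162, -0.1439, -0.9895, 1102.0888], [0.0, 0.0, 0.0, 1.0]]
```

View pics/top1.png

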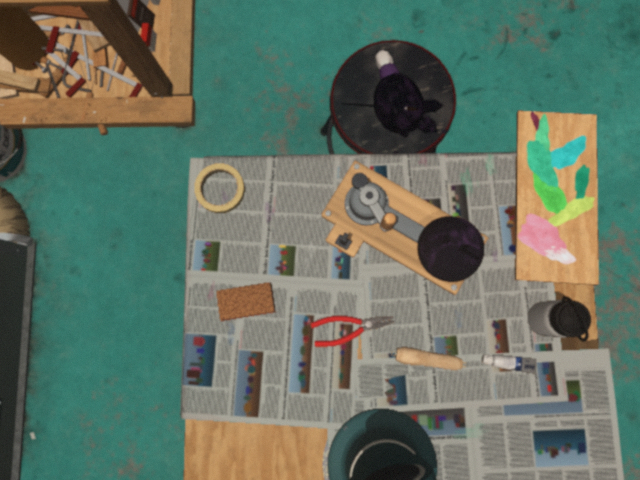

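View pics/scene1.png

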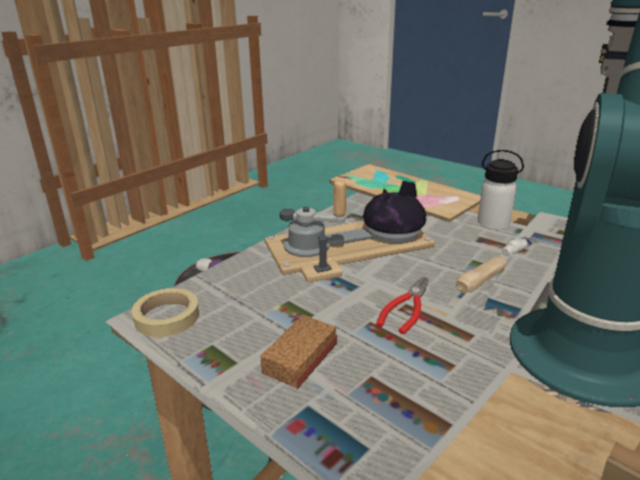

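The top view shows the hub near (369,198), the handle near (389,221), the pointer near (345,241) and the helmet at (451,249). In the scene view the handle is at (340,198), the hub at (306,225) and the pointer at (323,250). I'll zoom in on both views next.

Run:
```python
import cv2,numpy as np
a=cv2.imread("pics/top1.png")[155:275,315:415];b=cv2.imread("pics/scene1.png")[165:285,265:365]
c=np.hstack([cv2.resize(x,None,fx=4,fy=4,interpolation=cv2.INTER_CUBIC) for x in(a,b)])
for i in range(0,800,40):cv2.line(c,(i,0),(i,6),(0,0,255),1)
for i in range(0,480,40):cv2.line(c,(0,i),(6,i),(0,0,255),1)
cv2.imwrite("pics/zoom.png",c)
```

```text
(no output)
```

View pics/zoom.png

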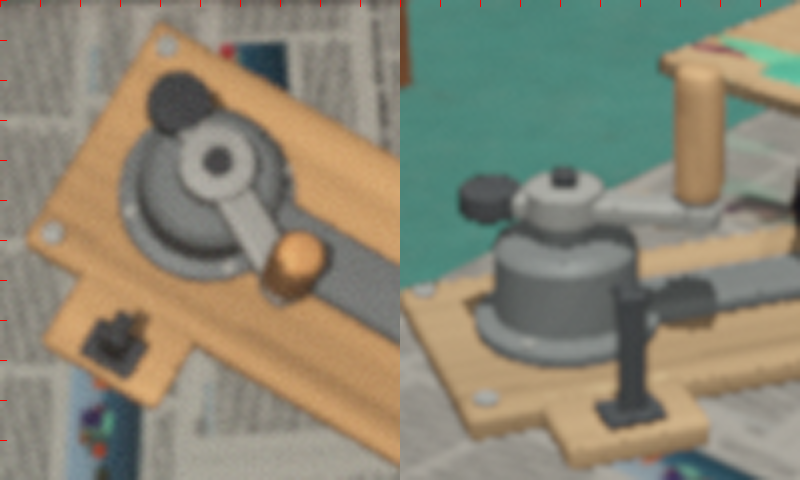

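The left half (top view) shows the hub top at (368.9,194.6), the handle top at (390.1,218.4) and base corners at zoom (160,22) and (30,245). The right half (scene view) shows the hub top at (306,208) and the handle top at (340,183).

```bash
cat > h.py <<'E'
from workcell import manip
import cv2,numpy as np
def ray(d,p,T=None):
    T=np.array(d['world_from_camera']) if T is None else T
    v=T[:3,:3]@np.array([(p[0]-d['cx'])/d['fx'],(p[1]-d['cy'])/d['fy'],1]);return T[:3,3],v
def plane(d,p,z,T=None):
    o,v=ray(d,p,T);return o+v*(z-o[2])/v[2]
def ang(v):return np.degrees(np.arctan2(v[1],v[0]))
E
python3 - <<'E'
from h import *
t=manip.get_image("top");s=manip.get_image("scene")
Z=lambda x,y:(315+(x+.5)/4-.5,155+(y+.5)/4-.5)
S=lambda x,y:(265+(x-400+.5)/4-.5,165+(y+.5)/4-.5)
ax=plane(t,Z(217,160),102);h=plane(t,Z(302,255),156)
ax2=plane(s,S(564,173),102);h2=plane(s,S(700,72),156)
print("axis",ax,ax2,"handle",h,h2)
for A,H in((ax,h),(ax2,h2)):print(np.linalg.norm((H-A)[:2]),ang(H-A))
c1=plane(t,Z(160,22),15);c2=plane(t,Z(30,245),15);e=plane(t,Z(400,157),15)
print("base -y dir by long edge",ang(e-c1),"-x dir by short",ang(c2-c1),np.linalg.norm(c2-c1))
p=plane(t,Z(122,330),78);print("pointer",p,ang(p-ax),np.linalg.norm((p-ax)[:2]))
g=cv2.cvtColor(t['img'],cv2.COLOR_BGR2HSV)[...,2]
m=np.zeros_like(g);m[205:290,405:495]=(g[205:290,405:495]<75)*255
m=cv2.morphologyEx(m,cv2.MORPH_OPEN,np.ones((9,9)))
c=max(cv2.findContours(m,0,2)[0],key=cv2.contourArea);q,r=cv2.minEnclosingCircle(c)
hp=plane(t,q,70);print("helmet",q,r,hp,ang(hp-ax),np.linalg.norm((hp-ax)[:2]))
E
```

```text
axis [516.52314192  20.62112265 102.        ] [510.23800758  31.31012195 102.        ] handle [459.88443429 -12.16281582 156.        ] [454.70624505  -0.71189543 156.        ]
65.44256889059294 -149.93663938784397
64.10293477410421 -150.03039016185517
base -y dir by long edge -120.9629604342413 -x dir by short 149.68067788031303 136.90399006072366
pointer [438.54873398  66.30014797  78.        ] 149.63734337037835 90.36914101120477
helmet (451.0762634277344, 247.10169982910156) 34.054141998291016 [ 418.18134008 -138.83528554   70.        ] -121.66344540123472 187.34315066656487
```

Call:
servo_tool([
  {"tz": -60},
  {"tz": -120},
  {"tx": 38, "ty": -45, "tz": -125},
  {"tx": 78, "ty": -92, "tz": -125},
  {"tx": 118, "ty": -139, "tz": -125},
], hand=0.6)

```text
invalid input
```

Call:
servo_tool([
  {"tx": 40, "ty": -47},
  {"tx": 80, "ty": -94},
  {"tx": 120, "ty": -141},
  {"tx": 160, "ty": -188},
  {"tx": 200, "ty": -235},
])

```text
invalid input
```

Call:
servo_tool([
  {"tx": 32, "ty": -38, "az": -0.17},
  {"tx": 64, "ty": -76, "az": -0.34},
  {"tx": 95, "ty": -113, "az": -0.51},
  {"tx": 124, "ty": -146, "az": -0.68},
  {"tx": 124, "ty": -146, "az": -0.85},
])

```text
invalid input
```

Call:
servo_tool([
  {"az": -0.16},
  {"az": -0.32},
  {"az": -0.459},
  {"az": -0.459},
  {"az": -0.459},
])

```text
invalid input
```

Run:
```python
from h import *
s=manip.sense();print(s['time'],s['position'],s['ee_rot'],s['grip_width'],s['wrist_force'],s['qpos'])
d=manip.get_image("wrist");cv2.imwrite("pics/w1.png",d['img']);print(d['fx'],d['cx'],d['cy'],np.round(d['hand_eye'],4).tolist())
```

```text
0.2 [ 168.06509456 -627.53621375  213.99562475] [-1.79937511e+02  5.81375859e-03  1.49943676e+01] 91.96246981230892 [ 0.22295766 -0.19284258  0.28703848] [72.53678445 26.81863797 -0.66337422 91.85896413  0.34373544 61.38708894
 -3.22581939]
362.26763135593296 318.5492811690541 238.40787973426166 [[-0.0, -0.9558, -0.294, 83.5251], [1.0, 0.0004, -0.0012, -0.0289], [0.0013, -0.294, 0.9558, -170.2224], [0.0, 0.0, 0.0, 1.0]]
```

View pics/w1.png

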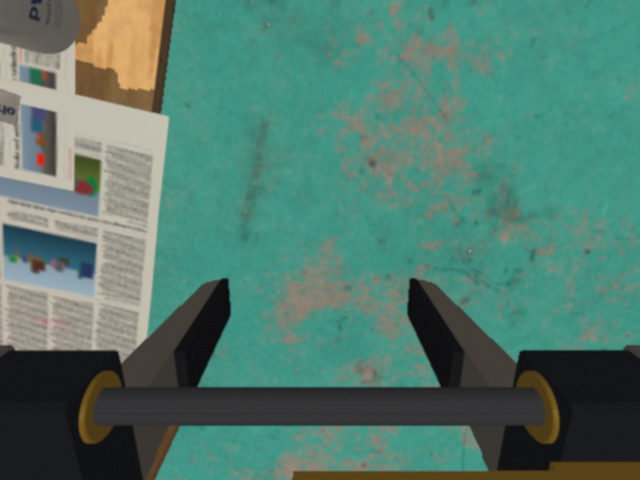

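The arm hasn't moved: every call was rejected as invalid. The wrist view shows only the floor, the newspaper edge at (160,120) and the open fingers. I'll retry with all six numbers in every row.

Call:
servo_tool([
  {"tx": 0, "ty": 0, "tz": -60, "ax": 0, "ay": 0, "az": 0},
  {"tx": 0, "ty": 0, "tz": -120, "ax": 0, "ay": 0, "az": 0},
  {"tx": 38, "ty": -45, "tz": -125, "ax": 0, "ay": 0, "az": 0},
  {"tx": 78, "ty": -92, "tz": -125, "ax": 0, "ay": 0, "az": 0},
  {"tx": 118, "ty": -139, "tz": -125, "ax": 0, "ay": 0, "az": 0},
], hand=0.6, force=15)

```text
time: 0.88
position: [246.9, -461.2, 339.7]
ee_rot: [180.0, -0.0, 15.0]
wrist_force: [1.4, -0.1, -0.1]
grip_width: 55.6
grasp_force: 0.0
```

Call:
servo_tool([
  {"tx": 40, "ty": -47, "tz": 0, "ax": 0, "ay": 0, "az": 0},
  {"tx": 80, "ty": -94, "tz": 0, "ax": 0, "ay": 0, "az": 0},
  {"tx": 120, "ty": -141, "tz": 0, "ax": 0, "ay": 0, "az": 0},
  {"tx": 160, "ty": -188, "tz": 0, "ax": 0, "ay": 0, "az": 0},
  {"tx": 200, "ty": -235, "tz": 0, "ax": 0, "ay": 0, "az": 0},
], hand=0.6, force=15)

```text
time: 1.5
position: [379.1, -182.4, 339.9]
ee_rot: [179.9, -0.0, 15.0]
wrist_force: [0.0, -0.2, 0.0]
grip_width: 54.9
grasp_force: 0.0
```

Call:
servo_tool([
  {"tx": 32, "ty": -38, "tz": 0, "ax": 0, "ay": 0, "az": -0.17},
  {"tx": 64, "ty": -76, "tz": 0, "ax": 0, "ay": 0, "az": -0.34},
  {"tx": 95, "ty": -113, "tz": 0, "ax": 0, "ay": 0, "az": -0.51},
  {"tx": 124, "ty": -146, "tz": 0, "ax": 0, "ay": 0, "az": -0.68},
  {"tx": 124, "ty": -146, "tz": 0, "ax": 0, "ay": 0, "az": -0.85},
], hand=0.6, force=15)

```text
time: 2.12
position: [461.3, -7.6, 339.7]
ee_rot: [-180.0, -0.1, 64.4]
wrist_force: [-0.5, -0.5, 0.7]
grip_width: 55.4
grasp_force: 0.0
```

Call:
servo_tool([
  {"tx": 0, "ty": 0, "tz": 0, "ax": 0, "ay": 0, "az": -0.16},
  {"tx": 0, "ty": 0, "tz": 0, "ax": 0, "ay": 0, "az": -0.32},
  {"tx": 0, "ty": 0, "tz": 0, "ax": 0, "ay": 0, "az": -0.459},
  {"tx": 0, "ty": 0, "tz": 0, "ax": 0, "ay": 0, "az": -0.459},
  {"tx": 0, "ty": 0, "tz": 0, "ax": 0, "ay": 0, "az": -0.459},
], hand=0.6, force=15)

```text
time: 2.75
position: [460.6, -11.2, 339.6]
ee_rot: [180.0, 0.0, 89.9]
wrist_force: [-0.5, -0.3, 1.0]
grip_width: 55.1
grasp_force: 0.0
```

Run:
```python
from h import *
s=manip.sense();print(s['time'],s['position'],s['ee_rot'],s['grip_width'],s['wrist_force'],s['qpos'])
d=manip.get_image("wrist");cv2.imwrite("pics/w2.png",d['img'])
```

```text
2.75 [460.55811867 -11.24095544 339.58121758] [1.79996819e+02 7.64631110e-03 8.98621525e+01] 55.12226946921266 [-0.49508295 -0.3393094   0.99674461] [ 33.07402375   4.14237579 -37.16960236 105.94490991   2.65759838
  70.76869932  -5.03710849]
```

View pics/w2.png

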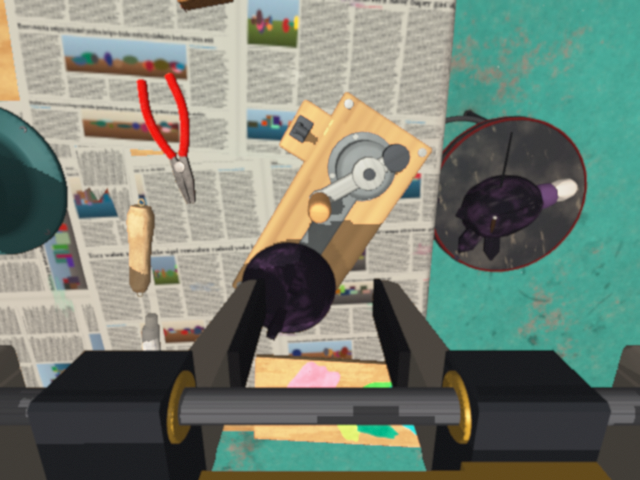

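The wrist view shows the handle top near (319,210), the hub top at (369,174), the pointer around (302,127)–(314,137) and the helmet at (290,287).

```bash
cat >> h.py <<'E'
from scipy.spatial.transform import Rotation as Ro
def wrist():
    s=manip.sense();d=manip.get_image("wrist");T=np.eye(4)
    T[:3,:3]=Ro.from_euler('xyz',s['ee_rot'],degrees=True).as_matrix();T[:3,3]=s['position']
    return d,T@np.array(d['hand_eye'])
E
python3 - <<'E'
from h import *
d,T=wrist();im=d['img'];x0,y0=270,85
hsv=cv2.cvtColor(im,cv2.COLOR_BGR2HSV)
c=cv2.resize(im[y0:y0+150,x0:x0+160],None,fx=5,fy=5,interpolation=cv2.INTER_CUBIC)[:600]
cv2.imwrite("pics/z2.png",cv2.resize(im[y0:y0+150,x0:x0+160],(640,600),interpolation=cv2.INTER_CUBIC))
for n,p,z in(("hub",(369,174),102),("handle",(319,210),156),("tip",(314,137),76)):print(n,plane(d,p,z,T))
np.save("T.npy",T)
E
```

```text
hub [516.97113888  22.35197902 102.        ]
handle [460.99398948  -6.53328731 156.        ]
tip [455.48015487  61.62395255  76.        ]
```

View pics/z2.png

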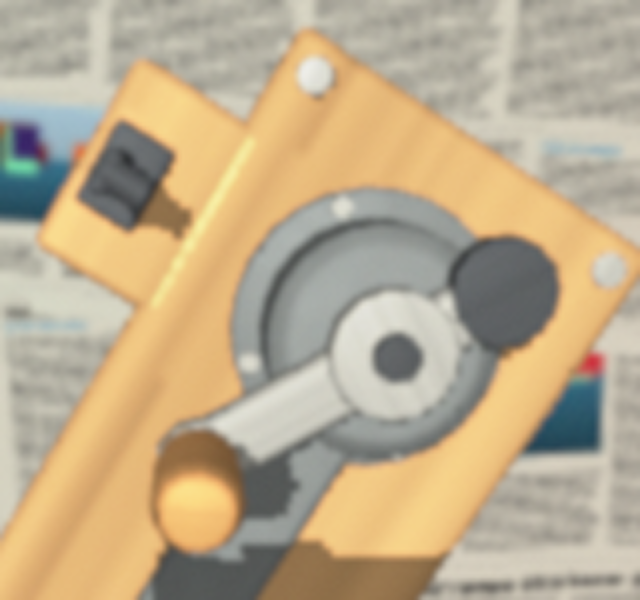

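In the zoom (×4) the hub is at (397,357), the handle top at (198,508), the screws at (315,75) and (609,268), and the pointer plate centre at (127,175).

Run:
```python
from h import *
d=manip.get_image("wrist");T=np.load("T.npy")
Z=lambda x,y:(270+(x+.5)/4-.5,85+(y+.5)/4-.5)
P=lambda x,y,z:plane(d,Z(x,y),z,T)
A=P(397,357,102);A98=P(397,357,98);H=P(198,508,156)
print("axis",A,A98,"handle",H,np.linalg.norm((H-A)[:2]),ang(H-A))
print("screws",ang(P(315,75,16)-P(609,268,16)))
print("short edge",ang(P(305,30,15)-P(640,265,15)))
pl=P(127,175,17);print("plate",pl,ang(pl-A),np.linalg.norm((pl-A)[:2]))
g=P(372,325,60);print("case",g)
print("arm",ang(P(240,440,87)-P(397,357,100)), ang(P(198,508,156)-P(505,294,87)))
```

```text
axis [516.82617184  22.49072389 102.        ] [517.37875258  22.00033258  98.        ] handle [461.11615946  -8.19173448 156.        ] 63.60046172253609 -151.15609148945913
screws 148.62480613093106
short edge 147.12531579779593
plate [438.42798664  70.99334102  17.        ] 148.2561580225333 92.1888242234783
case [514.60294208  27.06775542  60.        ]
arm -149.38233028675108 -152.06529532715655
```

Call:
servo_tool([
  {"tx": 0, "ty": 0, "tz": 55, "ax": 0, "ay": 0, "az": 0},
  {"tx": 0, "ty": 0, "tz": 110, "ax": 0, "ay": 0, "az": 0},
  {"tx": 1, "ty": 0, "tz": 160, "ax": 0, "ay": 0, "az": 0},
  {"tx": 1, "ty": 0, "tz": 195, "ax": 0, "ay": 0, "az": 0},
  {"tx": 1, "ty": 0, "tz": 227, "ax": 0, "ay": 0, "az": 0},
], hand=0.6, force=15)

```text
time: 3.52
position: [460.4, -10.2, 111.2]
ee_rot: [-180.0, -0.0, 89.9]
wrist_force: [0.5, -0.2, -0.1]
grip_width: 55.3
grasp_force: 0.0
```

Call:
servo_tool([
  {"tx": 0, "ty": 0, "tz": 0, "ax": 0, "ay": 0, "az": 0},
  {"tx": 0, "ty": 0, "tz": 0, "ax": 0, "ay": 0, "az": 0},
  {"tx": 0, "ty": 0, "tz": 0, "ax": 0, "ay": 0, "az": 0},
  {"tx": 0, "ty": 0, "tz": 0, "ax": 0, "ay": 0, "az": 0},
  {"tx": 0, "ty": 0, "tz": 0, "ax": 0, "ay": 0, "az": 0},
], hand=0, force=15)

```text
time: 4.15
position: [461.2, -10.5, 113.8]
ee_rot: [179.9, 0.1, 90.0]
wrist_force: [-1.7, -0.1, 7.8]
grip_width: 24.2
grasp_force: 15.0
```

Run:
```python
from h import *
s=manip.sense();print(s['time'],s['position'],s['grip_width'],s['grasp_force'],s['wrist_force'])
a=s['position'][:2]-np.array([516.7,22]);print(np.hypot(*a),ang(a))
t0=ang(a)
# rows: 24 deg clockwise steps, radius 65 about axis (tx=+world y, ty=+world x)
p0=np.array([516.7,22])+65*np.array([np.cos(np.radians(t0)),np.sin(np.radians(t0))])
for k in range(1,6):
    t=np.radians(t0-12*k);p=np.array([516.7,22])+65*np.array([np.cos(t),np.sin(t)]);print(k,"tx %.0f ty %.0f"%(p[1]-s['position'][1],p[0]-s['position'][0]))
```

```text
4.15 [461.19768459 -10.46163135 113.79788016] 24.216635915336127 15.002709345208132 [-1.69571422 -0.12404778  7.83116764]
64.2982466767007 -149.67792157774159
1 tx 12 ty -6
2 tx 25 ty -9
3 tx 39 ty -9
4 tx 52 ty -6
5 tx 65 ty -1
```

Call:
servo_tool([
  {"tx": 12, "ty": -5, "tz": -2, "ax": 0, "ay": 0, "az": 0},
  {"tx": 25, "ty": -8, "tz": -2, "ax": 0, "ay": 0, "az": 0},
  {"tx": 39, "ty": -8, "tz": -2, "ax": 0, "ay": 0, "az": 0},
  {"tx": 52, "ty": -6, "tz": -2, "ax": 0, "ay": 0, "az": 0},
  {"tx": 52, "ty": -6, "tz": -2, "ax": 0, "ay": 0, "az": 0},
], hand=0, force=15)

```text
time: 4.78
position: [456.3, 42.6, 114.2]
ee_rot: [179.8, -0.1, 90.1]
wrist_force: [8.7, -0.7, -15.4]
grip_width: 24.6
grasp_force: 15.0
```

Run:
```python
from h import *
s=manip.sense();print(s['time'],s['position'],s['grip_width'],s['grasp_force'],s['wrist_force'])
a=s['position'][:2]-np.array([516.7,22]);print(np.hypot(*a),ang(a))
```

```text
4.775 [456.34139584  42.60865507 114.21555776] 24.554992398393374 14.997709605231648 [  8.69564386  -0.68450794 -15.38692788]
63.7799165856201 161.14820146548362
```

```bash
cat > rows.py <<'E'
import numpy as np,sys
# cx cy r, commanded x y, start angle, step, ncalls
cx,cy,r,x,y,t,st,n=map(float,sys.argv[1:9])
for c in range(int(n)):
    o=[]
    for k in range(5):
        t-=st;a=np.radians(t);o.append((round(cy+r*np.sin(a)-y),round(cx+r*np.cos(a)-x)))
    x+=o[-1][1];y+=o[-1][0];print("tx,ty:",o,"end",x,y,round(t,1))
E
python3 rows.py 517.5 22 65 454.4 41.8 162.6 24 6
```

```text
tx,ty: [(23, 14), (39, 36), (45, 62), (40, 89), (24, 111)] end 565.4 65.8 42.6
tx,ty: [(-23, 14), (-50, 17), (-76, 9), (-96, -9), (-107, -34)] end 531.4 -41.2 -77.4
tx,ty: [(-1, -27), (10, -52), (30, -70), (56, -78), (83, -76)] end 455.4 41.8 -197.4
tx,ty: [(23, 13), (39, 35), (45, 61), (40, 88), (24, 110)] end 565.4 65.8 -317.4
tx,ty: [(-23, 14), (-50, 17), (-76, 9), (-96, -9), (-107, -34)] end 531.4 -41.2 -437.4
tx,ty: [(-1, -27), (10, -52), (30, -70), (56, -78), (83, -76)] end 455.4 41.8 -557.4
```

Call:
servo_tool([
  {"tx": 23, "ty": 14, "tz": 1, "ax": 0, "ay": 0, "az": 0},
  {"tx": 39, "ty": 36, "tz": 1, "ax": 0, "ay": 0, "az": 0},
  {"tx": 45, "ty": 62, "tz": 1, "ax": 0, "ay": 0, "az": 0},
  {"tx": 40, "ty": 89, "tz": 1, "ax": 0, "ay": 0, "az": 0},
  {"tx": 24, "ty": 111, "tz": 1, "ax": 0, "ay": 0, "az": 0},
], hand=0, force=15)

```text
time: 5.4
position: [564.6, 66.8, 113.8]
ee_rot: [-179.8, 0.0, 90.1]
wrist_force: [-7.5, -3.4, 6.7]
grip_width: 24.6
grasp_force: 15.0
```

Call:
servo_tool([
  {"tx": -23, "ty": 14, "tz": 0, "ax": 0, "ay": 0, "az": 0},
  {"tx": -50, "ty": 17, "tz": 0, "ax": 0, "ay": 0, "az": 0},
  {"tx": -76, "ty": 9, "tz": 0, "ax": 0, "ay": 0, "az": 0},
  {"tx": -96, "ty": -9, "tz": 0, "ax": 0, "ay": 0, "az": 0},
  {"tx": -107, "ty": -34, "tz": 0, "ax": 0, "ay": 0, "az": 0},
], hand=0, force=15)

```text
time: 6.02
position: [532.8, -42.2, 114.0]
ee_rot: [179.8, 0.0, 89.9]
wrist_force: [2.2, 1.9, -1.0]
grip_width: 24.5
grasp_force: 15.0
```

Call:
servo_tool([
  {"tx": -1, "ty": -27, "tz": 0, "ax": 0, "ay": 0, "az": 0},
  {"tx": 10, "ty": -52, "tz": 0, "ax": 0, "ay": 0, "az": 0},
  {"tx": 30, "ty": -70, "tz": 0, "ax": 0, "ay": 0, "az": 0},
  {"tx": 56, "ty": -78, "tz": 0, "ax": 0, "ay": 0, "az": 0},
  {"tx": 83, "ty": -76, "tz": 0, "ax": 0, "ay": 0, "az": 0},
], hand=0, force=15)

```text
time: 6.65
position: [455.9, 41.8, 114.1]
ee_rot: [179.9, 0.1, 90.0]
wrist_force: [11.8, -6.8, -11.8]
grip_width: 24.6
grasp_force: 15.0
```

Call:
servo_tool([
  {"tx": 23, "ty": 13, "tz": 0, "ax": 0, "ay": 0, "az": 0},
  {"tx": 39, "ty": 35, "tz": 0, "ax": 0, "ay": 0, "az": 0},
  {"tx": 45, "ty": 61, "tz": 0, "ax": 0, "ay": 0, "az": 0},
  {"tx": 40, "ty": 88, "tz": 0, "ax": 0, "ay": 0, "az": 0},
  {"tx": 24, "ty": 110, "tz": 0, "ax": 0, "ay": 0, "az": 0},
], hand=0, force=15)

```text
time: 7.28
position: [564.6, 66.9, 113.9]
ee_rot: [-179.8, 0.0, 90.1]
wrist_force: [-6.7, -2.7, 7.5]
grip_width: 24.6
grasp_force: 15.0
```

Call:
servo_tool([
  {"tx": -23, "ty": 14, "tz": 0, "ax": 0, "ay": 0, "az": 0},
  {"tx": -50, "ty": 17, "tz": 0, "ax": 0, "ay": 0, "az": 0},
  {"tx": -76, "ty": 9, "tz": 0, "ax": 0, "ay": 0, "az": 0},
  {"tx": -96, "ty": -9, "tz": 0, "ax": 0, "ay": 0, "az": 0},
  {"tx": -107, "ty": -34, "tz": 0, "ax": 0, "ay": 0, "az": 0},
], hand=0, force=15)

```text
time: 7.9
position: [532.8, -42.1, 114.0]
ee_rot: [179.8, 0.0, 89.9]
wrist_force: [2.0, 2.8, 0.1]
grip_width: 24.4
grasp_force: 15.0
```

Call:
servo_tool([
  {"tx": -1, "ty": -27, "tz": 0, "ax": 0, "ay": 0, "az": 0},
  {"tx": 10, "ty": -52, "tz": 0, "ax": 0, "ay": 0, "az": 0},
  {"tx": 30, "ty": -70, "tz": 0, "ax": 0, "ay": 0, "az": 0},
  {"tx": 56, "ty": -78, "tz": 0, "ax": 0, "ay": 0, "az": 0},
  {"tx": 83, "ty": -76, "tz": 0, "ax": 0, "ay": 0, "az": 0},
], hand=0, force=15)

```text
time: 8.52
position: [455.9, 41.8, 114.2]
ee_rot: [179.9, 0.1, 90.0]
wrist_force: [10.6, -6.5, -11.1]
grip_width: 24.7
grasp_force: 15.0
```

Call:
servo_tool([
  {"tx": 23, "ty": 13, "tz": 0, "ax": 0, "ay": 0, "az": 0},
  {"tx": 39, "ty": 35, "tz": 0, "ax": 0, "ay": 0, "az": 0},
  {"tx": 45, "ty": 61, "tz": 0, "ax": 0, "ay": 0, "az": 0},
  {"tx": 40, "ty": 88, "tz": 0, "ax": 0, "ay": 0, "az": 0},
  {"tx": 24, "ty": 110, "tz": 0, "ax": 0, "ay": 0, "az": 0},
], hand=0, force=15)

```text
time: 9.15
position: [564.6, 66.9, 113.9]
ee_rot: [-179.8, 0.0, 90.1]
wrist_force: [-7.6, -3.1, 7.2]
grip_width: 24.1
grasp_force: 15.0
```

Call:
servo_tool([
  {"tx": -23, "ty": 14, "tz": 0, "ax": 0, "ay": 0, "az": 0},
  {"tx": -50, "ty": 17, "tz": 0, "ax": 0, "ay": 0, "az": 0},
  {"tx": -76, "ty": 9, "tz": 0, "ax": 0, "ay": 0, "az": 0},
  {"tx": -96, "ty": -9, "tz": 0, "ax": 0, "ay": 0, "az": 0},
  {"tx": -107, "ty": -34, "tz": 0, "ax": 0, "ay": 0, "az": 0},
], hand=0, force=15)

```text
time: 9.78
position: [532.8, -42.2, 114.0]
ee_rot: [179.8, 0.0, 89.9]
wrist_force: [1.9, 2.6, -0.0]
grip_width: 24.5
grasp_force: 15.0
```

Call:
servo_tool([
  {"tx": -1, "ty": -27, "tz": 0, "ax": 0, "ay": 0, "az": 0},
  {"tx": 10, "ty": -52, "tz": 0, "ax": 0, "ay": 0, "az": 0},
  {"tx": 30, "ty": -70, "tz": 0, "ax": 0, "ay": 0, "az": 0},
  {"tx": 56, "ty": -77, "tz": 0, "ax": 0, "ay": 0, "az": 0},
  {"tx": 83, "ty": -74, "tz": 0, "ax": 0, "ay": 0, "az": 0},
], hand=0, force=15)

```text
time: 10.4
position: [456.0, 41.8, 114.0]
ee_rot: [-179.9, 0.1, 90.0]
wrist_force: [4.9, -4.5, -4.2]
grip_width: 24.1
grasp_force: 15.0
```

Call:
servo_tool([
  {"tx": 0, "ty": 0, "tz": 0, "ax": 0, "ay": 0, "az": 0},
  {"tx": 0, "ty": 0, "tz": 0, "ax": 0, "ay": 0, "az": 0},
], hand=0, force=5)

```text
time: 10.65
position: [456.6, 42.9, 113.9]
ee_rot: [-179.9, -0.1, 90.1]
wrist_force: [-4.4, 3.4, 7.1]
grip_width: 24.9
grasp_force: 5.0
```

Run:
```python
from h import *
from scipy.optimize import least_squares
s=manip.sense();print(s['time'],s['position'],s['wrist_force'],s['grasp_force'])
p=np.array([[461.2,-10.5],[456.3,42.6],[564.6,66.8],[532.8,-42.1],[455.9,41.8],s['position'][:2]])
r=least_squares(lambda c:np.hypot(*(p-c).T)-65,[517,22]);c=r.x;print(c,r.fun)
v=s['position'][:2]-c;print(ang(v))
for t in(160,155,150,149,148.5,148):print(t,c+65*np.array([np.cos(np.radians(t)),np.sin(np.radians(t))])-s['position'][:2])
d=manip.get_image("top");cv2.imwrite("pics/t2.png",cv2.resize(d['img'][155:275,315:415],None,fx=5,fy=5,interpolation=cv2.INTER_CUBIC))
```

```text
10.65 [456.64533226  42.88796014 113.93346967] [-4.42521756  3.38230625  7.12777634] 5.000502470578567
[517.84389149  21.36781509] [-0.00701514  0.10342737  0.19368918  0.20620166  0.22668068 -0.12796987]
160.62604972526194
160 [0.11853887 0.71116427]
155 [2.28855306 5.95004197]
150 [ 4.90690798 10.97985496]
149 [ 5.48268468 11.95732982]
148.5 [ 5.77694854 12.44226166]
148 [ 6.07543297 12.92460713]
```

Call:
servo_tool([
  {"tx": 4, "ty": 2, "tz": 0, "ax": 0, "ay": 0, "az": 0},
  {"tx": 8, "ty": 4, "tz": 0, "ax": 0, "ay": 0, "az": 0},
  {"tx": 12, "ty": 6, "tz": 0, "ax": 0, "ay": 0, "az": 0},
  {"tx": 12, "ty": 6, "tz": 0, "ax": 0, "ay": 0, "az": 0},
  {"tx": 12, "ty": 6, "tz": 0, "ax": 0, "ay": 0, "az": 0},
], hand=0, force=5)

```text
time: 11.32
position: [461.8, 53.9, 113.5]
ee_rot: [-179.8, -0.0, 90.0]
wrist_force: [-5.8, 3.1, 4.8]
grip_width: 24.3
grasp_force: 5.0
```

Call:
servo_tool([
  {"tx": 0, "ty": 0, "tz": 0, "ax": 0, "ay": 0, "az": 0},
  {"tx": 0, "ty": 0, "tz": 0, "ax": 0, "ay": 0, "az": 0},
  {"tx": 0, "ty": 0, "tz": 0, "ax": 0, "ay": 0, "az": 0},
  {"tx": 0, "ty": 0, "tz": 0, "ax": 0, "ay": 0, "az": 0},
], hand=0.6, force=5)

```text
time: 11.82
position: [463.7, 53.6, 113.6]
ee_rot: [180.0, 0.0, 90.0]
wrist_force: [0.6, 0.4, 0.0]
grip_width: 55.3
grasp_force: 0.0
```

Call:
servo_tool([
  {"tx": 0, "ty": 0, "tz": -30, "ax": 0, "ay": 0, "az": 0},
  {"tx": 0, "ty": 0, "tz": -60, "ax": 0, "ay": 0, "az": 0},
  {"tx": 0, "ty": 0, "tz": -120, "ax": 0, "ay": 0, "az": 0},
  {"tx": 0, "ty": 0, "tz": -180, "ax": 0, "ay": 0, "az": 0},
  {"tx": 0, "ty": 0, "tz": -228, "ax": 0, "ay": 0, "az": 0},
], hand=0.6, force=5)

```text
time: 12.45
position: [463.7, 54.0, 344.1]
ee_rot: [179.9, 0.0, 90.0]
wrist_force: [0.0, -0.4, -1.0]
grip_width: 55.2
grasp_force: 0.0
```

Call:
servo_tool([
  {"tx": -60, "ty": 0, "tz": 0, "ax": 0, "ay": 0, "az": 0},
  {"tx": -60, "ty": 0, "tz": 0, "ax": 0, "ay": 0, "az": 0},
  {"tx": -60, "ty": 0, "tz": 0, "ax": 0, "ay": 0, "az": 0},
], hand=0.6, force=5)

```text
time: 12.82
position: [463.4, -6.0, 341.3]
ee_rot: [-180.0, -0.0, 90.0]
wrist_force: [0.5, 1.0, -0.7]
grip_width: 55.1
grasp_force: 0.0
```

Run:
```python
from h import *
s=manip.sense();print(s['time'],s['position'],s['wrist_force'])
d,T=wrist();np.save("T2.npy",T)
o=T[:3,3];v=T[:3,:3].T@(np.array([495,35,90])-o);u=int(d['cx']+d['fx']*v[0]/v[2]);w=int(d['cy']+d['fy']*v[1]/v[2])
x0,y0=u-80,max(w-75,0);print(x0,y0);cv2.imwrite("pics/z3.png",cv2.resize(d['img'][y0:y0+150,x0:x0+160],(640,600),interpolation=cv2.INTER_CUBIC))
```

```text
12.825 [463.36173986  -5.98811088 341.34620041] [ 0.48811321  0.98770975 -0.69526325]
266 91
```

View pics/z3.png

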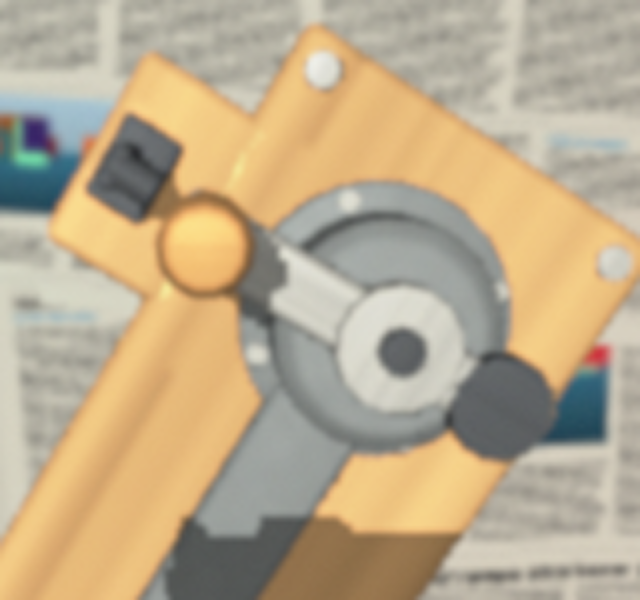

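The handle at zoom (204,243) now stands between the hub (402,352) and the pointer plate (134,168). I'll compute the alignment angles.

Run:
```python
from h import *
d=manip.get_image("wrist");T=np.load("T2.npy")
P=lambda x,y,z:plane(d,(266+(x+.5)/4-.5,91+(y+.5)/4-.5),z,T)
A=P(402,352,102);H=P(204,243,156);print(A,H,ang(H-A),np.hypot(*(H-A)[:2]))
print("arm via counterweight",ang(A-P(500,405,92)),ang(H-P(500,405,92)))
print("screws",ang(P(323,70,16)-P(614,262,16)),"plate",ang(P(134,168,17)-A))
print("edge long",ang(P(313,25,15)-P(640,240,15)))
t=manip.get_image("top")
cv2.imwrite("pics/t3.png",cv2.resize(t['img'][155:275,315:415],None,fx=5,fy=5,interpolation=cv2.INTER_CUBIC))
```

```text
[516.84723363  22.42847052 102.        ] [461.45999778  55.68090816 156.        ] 149.0209601756231 64.60240324314668
arm via counterweight 151.20040348051288 149.78320518302456
screws 148.46430345633146 plate 148.3902658255876
edge long 148.73553745338543
```

View pics/t3.png

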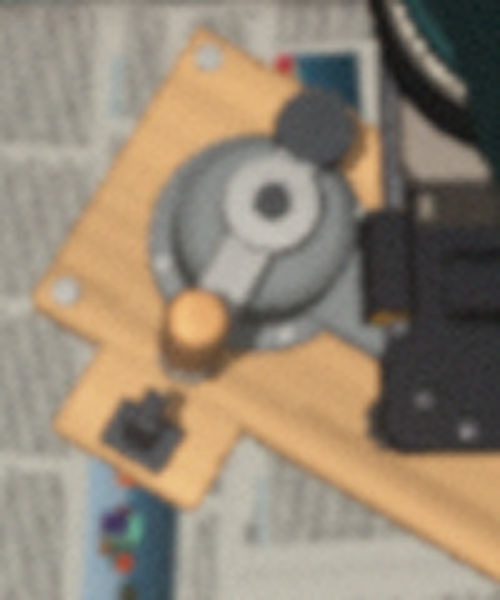

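The top view shows the handle (195,320) in line between the hub (272,200) and the pointer (145,425). It is within about 1° of the pointer and the gripper is clear, so I'm handing in.

```bash
python3 -c "
from workcell import manip
print(manip.finish_job())"
```

```text
the job is handed in; nothing more can be done
None
```

I cranked the table clockwise to the pointer and then three more full turns. The handle is let go within about 1° of the pointer by the camera check, the arm stayed clear of the helmet, sanding block and tape, and the job is handed in at about 13 s.

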